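Cover the bottle left out in the light

TASK

Two light-sensitive bottles, a big one and a small one, should each stand under an upturned metal cup, but only one of them is covered. Find which bottle was left out, turn over the spare cup that suits it (the tall cup for the big bottle, the low cup for the small one) and set it mouth-down over that bottle, rim flat on the bench. Do not drop the cup or knock the bottles over, and leave the other spare cup, the covered bottle and everything else standing where they are.

Things in the scene. Friction and masses are not known exactly. Their poses are not given: they have to be found in the camera images.
- tall_cup_center (a point): The tall spare cup: square open cup of bare aluminium, 64 x 64 mm outside, 102 mm high, walls and base 2.5 mm thick (inside 59 x 59 mm, 99.5 mm deep), flat sides, about 90 g. Starts standing mouth-up, at either of two places and at any yaw. The point is the cup's middle, half-way up; its z axis runs from base to mouth (up now), x and y are square to the side faces.
- low_cup_center (a point): The low spare cup: square open cup of bare aluminium, 64 x 64 mm outside, 78 mm high, walls and base 2.5 mm thick (inside 59 x 59 mm, 75.5 mm deep), flat sides, about 90 g. Starts standing mouth-up, at either of two places and at any yaw. The point is the cup's middle, half-way up; its z axis runs from base to mouth (up now), x and y are square to the side faces.
- cover_cup_center (a point): The cup that already covers one of the bottles, mouth-down on the bench, at either of two places: same as the tall cup, 64 x 64 x 102 mm. The point is its middle, half-way up; here z runs from the mouth to the closed end (up).
- big_bottle_center (a point): The big bottle: white, with a blue screw cap, 48 mm in diameter, 93 mm high with the cap, about 150 g, standing on the bench. The point is its middle, half-way up; z up. It is either in the open or under the covering cup (then it is at the same x, y as that cup).
- small_bottle_center (a point): The small bottle: white, with a red screw cap, 33 mm in diameter, 69 mm high with the cap, about 120 g, standing on the bench. The point is its middle, half-way up; z up. It is under the covering cup when the big bottle is not, and in the open when it is.
- pad_top (a point): Middle of the top of a bare sheet of white bench pad, 150 x 150 mm, 2 mm thick, fixed to the bench: a clear patch where a cup may be laid on its side and taken anew from the other end.
- amber_bottle: Bystander: amber bottle, 42 mm in diameter, 81 mm high. Origin at its foot.
- petri_dish: Bystander: round dish lying flat, 61 mm in diameter, 15 mm high. Origin at its foot.
- tape_roll: Bystander: roll of tape lying flat, 64 mm in diameter, 19 mm high. Origin at its foot.
- lab_timer: Bystander: timer standing upright, 36 x 58 mm, 66 mm high. Origin at its foot.
- pocket_calculator: Bystander: calculator lying flat, 118 (x) x 68 (y) mm, 13 mm high. Origin at the centre of its underside.
- squeeze_bottle: Bystander: wash bottle with a bent spout, 68 x 113 mm, 188 mm high. Origin at its foot.
- wall_point (a point): A point, at bench height, on the face of the high bare wall at the right-hand end of the bench. The wall is fixed and upright; its face runs ahead and 30 degrees to the left, and looks toward (-0.5, 0.866) in x, y.
- microcentrifuge: Fixed centrifuge on the bench, 252 (x) x 215 (y) mm, body about 100 mm high, its lid standing open at the back to about 260 mm. Origin at the centre of its foot.

How it is judged:
At the end, for the whole second after the job is handed in: The bottle left out is upright under its own cup, mouth-down within 6 degrees, within 20 mm of centred, rim within 4 mm of the bench; the other spare cup upright within 30 mm of its start; the covering cup within 20 mm, its bottle still under it; all at rest (((angle between tall_cup_center's own z axis and vertical above 3.04 rad and horizontal distance between tall_cup_center and big_bottle_center below 0.02 m and height (world z) of tall_cup_center below 0.055 m and angle between low_cup_center's own z axis and vertical below 0.1 rad and distance of low_cup_center from where it was at the start of the episode below 0.03 m and horizontal distance between cover_cup_center and small_bottle_center below 0.02 m) or (angle between low_cup_center's own z axis and vertical above 3.04 rad and horizontal distance between low_cup_center and small_bottle_center below 0.02 m and height (world z) of low_cup_center below 0.043 m and angle between tall_cup_center's own z axis and vertical below 0.1 rad and distance of tall_cup_center from where it was at the start of the episode below 0.03 m and horizontal distance between cover_cup_center and big_bottle_center below 0.02 m)) and angle between each of cover_cup_center, big_bottle_center, small_bottle_center's own z axis and vertical below 0.1 rad and distance of cover_cup_center from where it was at the start of the episode below 0.02 m and linear speed of each of tall_cup, low_cup, cover_cup, big_bottle, small_bottle below 0.02 m/s); the robot touches nothing.
It fails at once if a bottle is tipped over (more than 35 degrees) or pushed more than 40 mm away (angle between any of big_bottle_center, small_bottle_center's own z axis and vertical above 0.61 rad or distance of any of big_bottle_center, small_bottle_center from where it was at the start of the episode above 0.04 m).
It fails at once if the covered bottle's cup is moved more than 20 mm or lifted (distance of cover_cup_center from where it was at the start of the episode above 0.02 m).
It fails at once if a spare cup is dropped (falls free at more than 0.9 m/s) ((linear speed of tall_cup above 0.9 m/s and contact force between the fingers and tall_cup below 0.05 N) or (linear speed of low_cup above 0.9 m/s and contact force between the fingers and low_cup below 0.05 N)).
It fails at once if a bystander is moved more than 30 mm (distance of any of amber_bottle, petri_dish, tape_roll, lab_timer, pocket_calculator, squeeze_bottle from where it was at the start of the episode above 0.03 m).
It also fails if it takes over 72 s, if anything falls off the work surface, if the arm or the gripper's body presses on something with over 40 N, if the wrist force passes 120 N, or if a joint passes its speed limit or range.

ROBOT

A 7-joint arm with a two-finger parallel gripper is mounted at the origin on a cart in front of the work surface, level with it; the furniture and walls round the work are solid. World frame = base frame: x ahead of the robot, y to its left, z up, the work surface at z = 0. Lengths are in m, angles in rad, forces in N, time in s.
With the tool pointing down it reaches from about 0.4 to 0.875 m from the base axis. Payload 19.3 kg.
Tool frame: the origin (TCP) lies between the finger pads; the fingertips stand 25 mm ahead of it and the grasp point (between the pads) lies 6 mm ahead of it (robot.nose_length is the distance from the TCP to the fingertips, in m); z points along the fingers, y is the line along which they close (so a half turn about z gives the same grasp; the last joint's range is limited). The gripper opens to 85 mm and grips with 20 to 120 N. Pads are 22 mm wide; open, the fingers measure 114 mm over their backs; the gripper's body (76 mm by 85 mm) begins 54 mm behind the grasp point. The pads swing forward as they close: fully open they stand 13 mm farther back than shut.
Start: joints at [-1.305, 0.521, -0.036, 1.599, 0.021, 1.021, -0.113], TCP at [0.206, 0.59, 0.256] pointing down, gripper open.
Joint ranges: [-2.91, 2.91], [-0.3, 2.13], [-1.5, 1.42], [0.17, 2.43], [-1.26, 4.41], [0.16, 1.93], [-2.52, 2.52]. Speed limits (rad/s): [1.89, 1.89, 2.39, 2.39, 3.01, 3.01, 3.01].

INTERFACE

Orientations are given as a unit quaternion [w, x, y, z].
In Python, from plant import robot, imaging, sign_off gives the robot as it stands.
- The arm moves only by the tool drive_tool, never from a script. Its argument "rows" is a list of rows, each a list of 3 entries, a list of its own where there are three numbers: the turn, a rotation vector about the tool's x, y, z in rad, then the shift along the tool's x, y, z in m, then the opening, from 0 (shut) to 1 (fully open). In form: [[[wx, wy, wz], [x, y, z], grip], ...]. A call has exactly 8 rows; each row shifts and turns the commanded pose from where the row before left it, along the tool's axes as they then stand; what a row does not reach is not made up. A row lasts 1/8 s, in which the tool goes at most 62.5 mm and 10.7 degrees, less where a joint would pass 70% of its speed; a pose out of reach is approached as far as the arm can. A call is refused whole if a number of a shift passes 0.0625 or a number of a turn 0.188, either way. A call with a gripper value outside its range is refused whole. The fingers move at their own pace and stop on an object; the grip force is fixed at half the most. Time passes only in rows, so rows that do not move let the fingers close, or fill a call up. It gives the time, the measured TCP pose, the force, the opening and the grip force at its end, in the units of the state.
- robot.get_obs(): the state, without advancing time (a new reading comes with each control period).
- imaging.camera(name): name is "scene" or "top" or "wrist"; returns the picture (384x512x3 uint8, blue, green, red); there is no depth.
- imaging.get_calibration(name): a dict with "fx", "fy", "cx", "cy" (pixels), "D" ([k1, k2, p1, p2, k3] as OpenCV has them; the pictures are not rectified), "R" (3x3) and "t" (3): a world point X has camera coordinates R X + t; the wrist camera has in their place "hand_eye" (4x4, takes a point from camera to tool coordinates, whose origin is the TCP and whose axes are the flange's). Camera axes: x right, y down, z forward; pixel columns grow to the right and rows downward; lengths in m; the calibration is good to about 2 mm. A picture is of the moment at which its call begins: read the wrist's pose just before it. get_calibration takes no time and is no camera call.
- sign_off(): hands the job in; it is judged then, once.
Trained networks look in the newest picture that a camera, given by its name, has taken for a name from the list of things; names that differ only in an ending like _2 or _b are one class to them, and where a whole thing is asked for, a point or a joint stands for the part that bears it (a point fixed in the world has none). Each returns a list of dicts, best first, with "confidence" (0 to 1); they miss things now and then, are a little off and sometimes report something else, mostly with a low value. They report only what shows in the picture. A call takes as long as a camera call.
- imaging.spot_in(camera, target): "at" ([x, y, z] in m, in world coordinates, good to about 4 mm: the middle of the surface that is visible of it).
- imaging.masks_of(camera, target): "mask" (384x512 bool, what is visible of it).
- imaging.landmark_of(camera, target): "at" ([x, y, z] in m, in world coordinates, good to about 4 mm: a listed point, or the origin of a listed thing).
The state is a dict: "clock": time; "joint_pos": joint angles; "qd": joint speeds; "tau": joint torques, N m; "position": TCP position; "ee_rot": TCP orientation; "force": force on the tool from outside, world axes, zero at the start; "wrist_torque": the same for the moment, N m; "grip_width": finger opening in m; "gripper_force": force on a finger pad.
Only numpy, scipy, OpenCV 4.12 (cv2) and the standard library are available. Lean on these libraries where they do the work, as an engineer would, in place of code of your own. Each camera call takes 0.05 s, during which the arm holds its last target. There are 200 camera calls.

## Working session

There is one attempt and no reset: what is moved stays moved. The work goes in short steps, Python scripts to look and compute and a tool call to move; the robot and the scene stay as the last step left them, time stands still between calls to the robot, and variables do not carry over. Pictures are saved under pics/ and viewed, at most 10 in all, crops included, and the job is handed in when it is done.

Besides the shell and the picture viewer there is one more tool, called after ">>>" by a JSON object that holds its "method" and its "body". drive_tool: Moves the arm, as the interface text tells. Its arguments: {"type":"object","properties":{"rows":{"type":"array","items":{"type":"array"}}},"required":["rows"]}

```bash
mkdir -p pics; ls; python3 - <<'E'
from plant import robot, imaging
import cv2, numpy as np
o=robot.get_obs(); print(o['clock'],o['position'],o['ee_rot'],o['grip_width'])
a=imaging.camera("scene"); b=imaging.camera("top")
cv2.imwrite("pics/s.png",a);cv2.imwrite("pics/t.png",b)
for n in ["tall_cup_center","low_cup_center","cover_cup_center","big_bottle_center","small_bottle_center","pad_top","amber_bottle","petri_dish","tape_roll","lab_timer","pocket_calculator","squeeze_bottle","wall_point","microcentrifuge"]:
  for c in ["scene","top"]:
    print(n,c,[(round(d['confidence'],2),np.round(d['at'],3).tolist()) for d in imaging.landmark_of(c,n)[:2]])
for c in ["scene","top"]:
  k=imaging.get_calibration(c);print(c,k['fx'],(-np.array(k['R']).T@np.array(k['t'])).round(3))
print(imaging.get_calibration("wrist"))
print(robot.get_obs()['clock'])
E
```

```text
pics
0.0 [0.20586709 0.58979965 0.25573139] [-5.31518303e-05  1.67111542e-01  9.85937831e-01 -5.68618390e-04] 0.08539071195327372
tall_cup_center scene [(0.64, [0.52, 0.41, 0.049]), (0.19, [0.645, 0.063, 0.052])]
tall_cup_center top [(0.7, [0.518, 0.408, 0.053])]
low_cup_center scene [(0.95, [0.463, 0.012, 0.042])]
low_cup_center top [(0.87, [0.465, 0.009, 0.038])]
cover_cup_center scene [(0.81, [0.646, 0.063, 0.049])]
cover_cup_center top [(0.78, [0.647, 0.067, 0.052])]
big_bottle_center scene [(0.85, [0.575, -0.092, 0.05])]
big_bottle_center top [(0.62, [0.577, -0.093, 0.052])]
small_bottle_center scene [(0.25, [0.691, -0.045, 0.004])]
small_bottle_center top [(0.58, [0.522, 0.408, 0.049]), (0.55, [0.566, 0.194, -0.005])]
pad_top scene [(0.82, [0.452, 0.198, 0.002]), (0.35, [0.651, -0.245, -0.0])]
pad_top top [(0.71, [0.456, 0.199, 0.006])]
amber_bottle scene [(0.95, [0.694, -0.04, 0.002]), (0.28, [0.559, 0.289, -0.002])]
amber_bottle top [(0.79, [0.694, -0.038, 0.003]), (0.19, [0.798, 0.023, 0.001])]
petri_dish scene [(0.89, [0.559, 0.192, 0.002])]
petri_dish top [(0.84, [0.567, 0
[... 671 characters left out ...]
[0.653, -0.249, 0.001])]
microcentrifuge scene []
microcentrifuge top []
scene 388.7931512086066 [ 0.198 -0.509  0.816]
top 354.7031552772112 [0.51  0.139 1.03 ]
{'fx': 312.6469348936444, 'fy': 312.6469348936444, 'cx': 260.9134253031453, 'cy': 189.96849701746189, 'D': array([-0.06369765,  0.        ,  0.        ,  0.        ,  0.        ]), 'hand_eye': array([[ 6.47928031e-04, -9.58951431e-01, -2.83569627e-01,
         7.27540449e-02],
       [ 9.99999764e-01,  6.85543457e-04, -3.34133131e-05,
         3.67809811e-04],
       [ 2.26441046e-04, -2.83569538e-01,  9.58951649e-01,
        -1.18246283e-01],
       [ 0.00000000e+00,  0.00000000e+00,  0.00000000e+00,
         1.00000000e+00]])}
1.5
```

View pics/s.png

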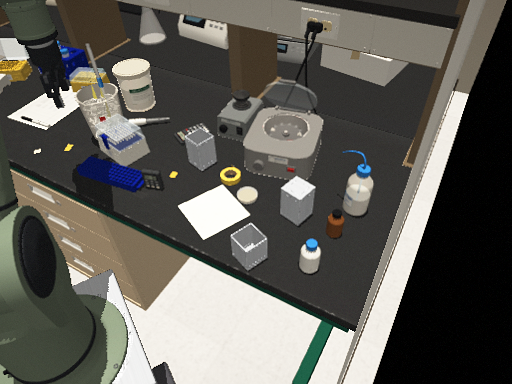

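View pics/t.png

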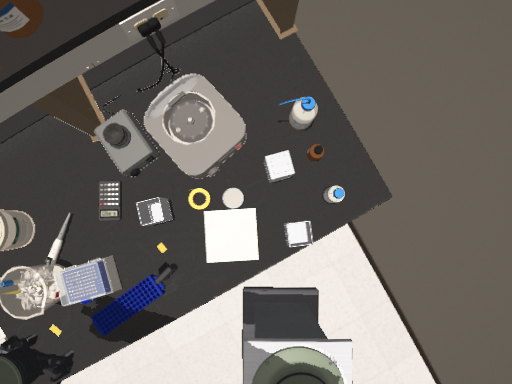

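The big bottle (blue cap, top image 335,194) is out. The tall cup stands mouth-up at (154,211) top, the low cup at (298,233), the cover cup at (280,165), and the pad at (231,235). I'll look at the tall cup from near with the wrist camera.

```bash
cat > h.py <<'E'
import numpy as np, cv2
from scipy.spatial.transform import Rotation as Ro
from plant import robot, imaging
def pose():
    o=robot.get_obs(); q=o['ee_rot']; return np.array(o['position']),Ro.from_quat([q[1],q[2],q[3],q[0]])
def tool(head,tilt,flip=1):
    """heading az (deg) of the tilt plane; tilt deg: tool z = sin(tilt)*heading - cos(tilt)*up; y horizontal"""
    a,t=np.radians([head,tilt]); h=np.array([np.cos(a),np.sin(a),0])
    z=np.sin(t)*h-np.cos(t)*np.array([0,0,1]); y=flip*np.array([-h[1],h[0],0]); x=np.cross(y,z)
    return Ro.from_matrix(np.c_[x,y,z])
def plan(p0,R0,p1,R1,n=8,say=''):
    w=(R0.inv()*R1).as_rotvec()/n
    A=sum((R0*Ro.from_rotvec(w*k)).as_matrix() for k in range(n))
    v=np.linalg.solve(A,np.array(p1)-p0)
    print(say,n,'x [',np.round(w,4).tolist(),np.round(v,4).tolist(),']','max',abs(w).max().round(3),abs(v).max().round(3))
    return np.array(p1),R1
def px2ray(cam,uv,p=None,R=None):
    k=imaging.get_calibration(cam); K=np.array([[k['fx'],0,k['cx']],[0,k['fy'],k['cy']],[0,0,1.]])
    n=cv2.undistortPoints(np.float64(uv).reshape(-1,1,2),K,np.array(k['D']))[:,0]
    d=np.c_[n,np.ones(len(n))]
    if cam=='wrist':
        H=np.array(k['hand_eye']); return p+R.apply(H[:3,3]), R.apply(d@H[:3,:3].T)
    r=np.array(k['R']); return -r.T@np.array(k['t']), d@r
def atz(cam,uv,z,p=None,R=None):
    c,d=px2ray(cam,uv,p,R); return c+d*((z-c[2])/d[:,2:])
E
python3 - <<'E'
from h import *
p,R=pose(); plan(p,R,[0.515,0.41,0.30],R)
E
```

```text
8 x [ [0.0, 0.0, 0.0] [-0.0439, -0.0085, -0.0055] ] max 0.0 0.044
```

>>> {"method": "drive_tool", "body": {"rows": [[[0, 0, 0], [-0.044, -0.0085, -0.0055], 1], [[0, 0, 0], [-0.044, -0.0085, -0.0055], 1], [[0, 0, 0], [-0.044, -0.0085, -0.0055], 1], [[0, 0, 0], [-0.044, -0.0085, -0.0055], 1], [[0, 0, 0], [-0.044, -0.0085, -0.0055], 1], [[0, 0, 0], [-0.044, -0.0085, -0.0055], 1], [[0, 0, 0], [-0.044, -0.0085, -0.0055], 1], [[0, 0, 0], [-0.044, -0.0085, -0.0055], 1]]}}

```text
clock: 2.5
position: [0.5171, 0.409, 0.3006]
ee_rot: [0.0, 0.167, 0.986, 0.0]
force: [0.2, -0.1, 0.3]
grip_width: 0.0852
gripper_force: 0.0
```

```bash
python3 - <<'E'
from h import *
p,R=pose(); im=imaging.camera("wrist"); print(p,R.as_matrix().round(3).tolist())
cv2.imwrite("pics/w1.png",im)
print([(round(d['confidence'],2),np.round(d['at'],3)) for d in imaging.landmark_of("wrist","tall_cup_center")])
for d in imaging.masks_of("wrist","tall_cup_center")[:1]:
    m=d['mask'].astype(np.uint8); c=max(cv2.findContours(m,0,2)[0],key=cv2.contourArea); r=cv2.minAreaRect(c); print(r); b=cv2.boxPoints(r); print(b, atz('wrist',b,0.102,p,R).round(4))
E
```

```text
[0.51705476 0.40903294 0.30057867] [[-0.944, 0.329, 0.0], [0.329, 0.944, 0.0], [-0.0, 0.0, -1.0]]
[(0.72, array([0.523, 0.412, 0.049])), (0.52, array([0.56 , 0.192, 0.004])), (0.27, array([ 0.354,  0.385, -0.002]))]
((260.4230651855469, 167.88461303710938), (67.39607238769531, 63.51317596435547), 56.3099365234375)
[[215.30768 157.46153]
 [268.15384 122.23077]
 [305.53845 178.3077 ]
 [252.69229 213.53845]] [[0.4887 0.3697 0.102 ]
 [0.4729 0.4324 0.102 ]
 [0.5403 0.4508 0.102 ]
 [0.5591 0.3854 0.102 ]]
```

View pics/w1.png

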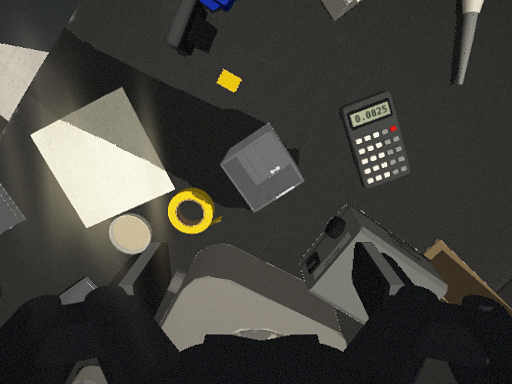

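Wrist image: the tall cup's rim corners are near (220,163), (268,123), (303,180) and (254,212), its centre about (0.518, 0.410), yaw about 14.7°. I'll grasp it tilted 45° from the right, lay it on the pad, regrasp at the base end, and swing it another 90°.

```bash
python3 - <<'E'
from h import *
p,R=pose(); H=104.7; T=tool(H,45,-1); z=T.apply([0,0,1]); h=np.array([np.cos(np.radians(H)),np.sin(np.radians(H)),0])
G=np.array([.518,.410,.075])-.005*h
a=plan(p,R,G-.18*z,T,8,'A'); plan(*a,G-.006*z,T,8,'B')
E
```

```text
A 8 x [ [-0.0477, 0.0902, 0.1153] [-0.018, -0.0104, 0.0063] ] max 0.115 0.018
B 8 x [ [0.0, 0.0, 0.0] [0.0, 0.0, 0.0217] ] max 0.0 0.022
```

>>> {"method": "drive_tool", "body": {"rows": [[[-0.0477, 0.0902, 0.1153], [-0.018, -0.0104, 0.0063], 1], [[-0.0477, 0.0902, 0.1153], [-0.018, -0.0104, 0.0063], 1], [[-0.0477, 0.0902, 0.1153], [-0.018, -0.0104, 0.0063], 1], [[-0.0477, 0.0902, 0.1153], [-0.018, -0.0104, 0.0063], 1], [[-0.0477, 0.0902, 0.1153], [-0.018, -0.0104, 0.0063], 1], [[-0.0477, 0.0902, 0.1153], [-0.018, -0.0104, 0.0063], 1], [[-0.0477, 0.0902, 0.1153], [-0.018, -0.0104, 0.0063], 1], [[-0.0477, 0.0902, 0.1153], [-0.018, -0.0104, 0.0063], 1]]}}

```text
clock: 3.65
position: [0.5498, 0.2841, 0.2014]
ee_rot: [-0.305, 0.564, 0.731, 0.234]
force: [0.2, 0.6, -0.0]
grip_width: 0.0853
gripper_force: 0.0
```

```bash
python3 - <<'E'
from h import *
p,R=pose(); H=104.7; T=tool(H,45,-1); z=T.apply([0,0,1]); h=np.array([np.cos(np.radians(H)),np.sin(np.radians(H)),0])
G=np.array([.518,.410,.075])-.005*h
print(p,G-.18*z,(R.inv()*T).as_rotvec(),robot.get_obs()['joint_pos'].round(2))
plan(p,R,G-.006*z,T,8,'B')
im=imaging.camera("wrist"); cv2.imwrite("pics/w2.png",im)
E
```

```text
[0.54976578 0.28409058 0.20144651] [0.5515669  0.28205058 0.20227922] [-0.00183736 -0.00296061 -0.00109208] [-0.13  0.68 -0.13  1.75 -0.9   0.98  0.64]
B 8 x [ [-0.0002, -0.0004, -0.0001] [-0.0002, 0.0002, 0.0215] ] max 0.0 0.021
```

View pics/w2.png

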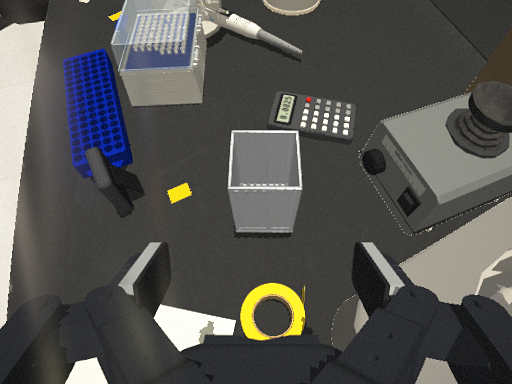

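The cup is square to the fingers: rim from (231,131) to (300,187), midway between the pads. Now I approach and close.

>>> {"method": "drive_tool", "body": {"rows": [[[0, 0, 0], [0, 0, 0.0215], 1], [[0, 0, 0], [0, 0, 0.0215], 1], [[0, 0, 0], [0, 0, 0.0215], 1], [[0, 0, 0], [0, 0, 0.0215], 1], [[0, 0, 0], [0, 0, 0.0215], 1], [[0, 0, 0], [0, 0, 0.0215], 1], [[0, 0, 0], [0, 0, 0.0215], 1], [[0, 0, 0], [0, 0, 0.0215], 1]]}}

```text
clock: 4.7
position: [0.5184, 0.4024, 0.0791]
ee_rot: [-0.304, 0.563, 0.732, 0.233]
force: [1.1, -0.1, 0.7]
grip_width: 0.0855
gripper_force: 0.0
```

>>> {"method": "drive_tool", "body": {"rows": [[[0, 0, 0], [0, 0, 0], 1], [[0, 0, 0], [0, 0, 0], 0.8], [[0, 0, 0], [0, 0, 0], 0.7], [[0, 0, 0], [0, 0, 0], 0.5], [[0, 0, 0], [0, 0, 0], 0.3], [[0, 0, 0], [0, 0, 0], 0], [[0, 0, 0], [0, 0, 0], 0], [[0, 0, 0], [0, 0, 0], 0]]}}

```text
clock: 5.7
position: [0.5194, 0.4011, 0.0807]
ee_rot: [-0.303, 0.563, 0.732, 0.234]
force: [1.9, -3.6, 6.3]
grip_width: 0.0633
gripper_force: 66.2
```

```bash
cat >> h.py <<'E'
def hv(H): return np.array([np.cos(np.radians(H)),np.sin(np.radians(H)),0])
E
python3 - <<'E'
from h import *
p,R=pose(); h=hv(104.7); y=R.apply([0,1,0])
d=np.array([.518,.410,0])-p; d[2]=0
C=p+h*(d@h); C[2]=.051; c=R.inv().apply(C-p); print('c in tool',c, 'offset y', d@y)
np.save('c1.npy',c)
L=tool(110,-45,-1)
up=plan(p,R,p+[0,0,.12],R,4,'lift')
C1=np.array([.455,.199,.13]); t=plan(*up,C1-L.apply(c),L,16,'swing'); print(t[0])
plan(*t,t[0]-[0,0,.095],L,8,'down')
E
```

```text
c in tool [-1.46940685e-02  1.37580436e-05  2.73396626e-02] offset y 0.0009005342074377223
lift 4 x [ [0.0, 0.0, 0.0] [0.0212, 0.0, -0.0212] ] max 0.0 0.021
swing 16 x [ [0.0, -0.0981, -0.0062] [-0.0102, -0.0078, 0.0037] ] max 0.098 0.01
[0.44482143 0.22692515 0.13894179]
down 8 x [ [0.0, 0.0, 0.0] [0.0084, 0.0, 0.0084] ] max 0.0 0.008
```

>>> {"method": "drive_tool", "body": {"rows": [[[0, 0, 0], [0.0212, 0, -0.0212], 0], [[0, 0, 0], [0.0212, 0, -0.0212], 0], [[0, 0, 0], [0.0212, 0, -0.0212], 0], [[0, 0, 0], [0.0212, 0, -0.0212], 0], [[0, -0.0981, -0.0062], [-0.0102, -0.0078, 0.0037], 0], [[0, -0.0981, -0.0062], [-0.0102, -0.0078, 0.0037], 0], [[0, -0.0981, -0.0062], [-0.0102, -0.0078, 0.0037], 0], [[0, -0.0981, -0.0062], [-0.0102, -0.0078, 0.0037], 0]]}}

```text
clock: 6.7
position: [0.495, 0.3698, 0.164]
ee_rot: [-0.151, 0.589, 0.785, 0.122]
force: [-1.0, 0.3, -1.9]
grip_width: 0.0634
gripper_force: 65.9
```

>>> {"method": "drive_tool", "body": {"rows": [[[0, -0.0981, -0.0062], [-0.0102, -0.0078, 0.0037], 0], [[0, -0.0981, -0.0062], [-0.0102, -0.0078, 0.0037], 0], [[0, -0.0981, -0.0062], [-0.0102, -0.0078, 0.0037], 0], [[0, -0.0981, -0.0062], [-0.0102, -0.0078, 0.0037], 0], [[0, -0.0981, -0.0062], [-0.0102, -0.0078, 0.0037], 0], [[0, -0.0981, -0.0062], [-0.0102, -0.0078, 0.0037], 0], [[0, -0.0981, -0.0062], [-0.0102, -0.0078, 0.0037], 0], [[0, -0.0981, -0.0062], [-0.0102, -0.0078, 0.0037], 0]]}}

```text
clock: 7.7
position: [0.4591, 0.2772, 0.1303]
ee_rot: [0.164, 0.571, 0.797, -0.109]
force: [-0.1, 0.1, -2.1]
grip_width: 0.0634
gripper_force: 65.9
```

```bash
python3 - <<'E'
from h import *
p,R=pose(); c=np.load('c1.npy'); L=tool(110,-45,-1); print(p,robot.get_obs()['joint_pos'].round(2),robot.get_obs()['gripper_force'])
C1=np.array([.455,.199,.10]); t=plan(p,R,C1-L.apply(c),L,8,'swing rest'); print(t[0])
cv2.imwrite("pics/s3.png",imaging.camera("scene"))
E
```

```text
[0.45913173 0.27718607 0.1303337 ] [-1.26  0.74  0.61  1.89 -0.04  0.77 -0.39] 65.85955803053366
swing rest 8 x [ [0.0, -0.0487, -0.0029] [-0.0031, -0.0038, 0.0051] ] max 0.049 0.005
[0.44482143 0.22692515 0.10894179]
```

View pics/s3.png

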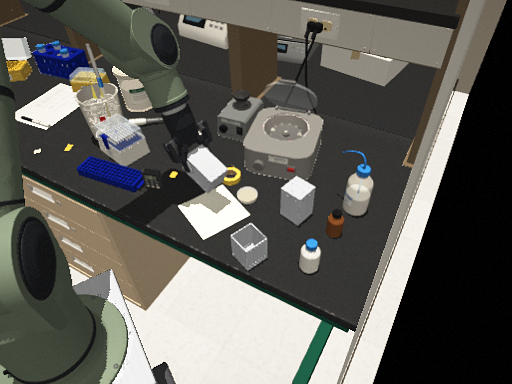

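Cup held at (207,168), swung most of the way over toward the pad, nothing touched.

>>> {"method": "drive_tool", "body": {"rows": [[[0, -0.0487, -0.0029], [-0.0031, -0.0038, 0.0051], 0], [[0, -0.0487, -0.0029], [-0.0031, -0.0038, 0.0051], 0], [[0, -0.0487, -0.0029], [-0.0031, -0.0038, 0.0051], 0], [[0, -0.0487, -0.0029], [-0.0031, -0.0038, 0.0051], 0], [[0, -0.0487, -0.0029], [-0.0031, -0.0038, 0.0051], 0], [[0, -0.0487, -0.0029], [-0.0031, -0.0038, 0.0051], 0], [[0, -0.0487, -0.0029], [-0.0031, -0.0038, 0.0051], 0], [[0, -0.0487, -0.0029], [-0.0031, -0.0038, 0.0051], 0]]}}

```text
clock: 8.75
position: [0.4449, 0.2269, 0.1086]
ee_rot: [0.314, 0.53, 0.757, -0.219]
force: [-0.8, -0.5, -0.6]
grip_width: 0.0632
gripper_force: 65.9
```

```bash
python3 - <<'E'
from h import *
p,R=pose(); c=np.load('c1.npy'); L=tool(110,-45,-1); print(p,(R.inv()*L).as_rotvec(),robot.get_obs()['joint_pos'].round(2),robot.get_obs()['clock'])
C1=np.array([.455,.199,.038]); t=plan(p,R,C1-L.apply(c),L,8,'down'); print(t[0])
E
```

```text
[0.44491739 0.22692345 0.10864864] [-2.78223915e-05  2.82872107e-05 -2.24769312e-04] [-1.46  0.97  0.75  1.92  0.1   0.84 -0.57] 8.75
down 8 x [ [-0.0, 0.0, -0.0] [0.0055, -0.0, 0.0055] ] max 0.0 0.005
[0.44482143 0.22692515 0.04694179]
```

>>> {"method": "drive_tool", "body": {"rows": [[[0, 0, 0], [0.0055, 0, 0.0055], 0], [[0, 0, 0], [0.0055, 0, 0.0055], 0], [[0, 0, 0], [0.0055, 0, 0.0055], 0], [[0, 0, 0], [0.0055, 0, 0.0055], 0], [[0, 0, 0], [0.0055, 0, 0.0055], 0], [[0, 0, 0], [0.0055, 0, 0.0055], 0], [[0, 0, 0], [0.0055, 0, 0.0055], 0], [[0, 0, 0], [0.0055, 0, 0.0055], 0]]}}

```text
clock: 9.75
position: [0.445, 0.2275, 0.046]
ee_rot: [0.312, 0.53, 0.757, -0.219]
force: [0.2, 0.7, -1.3]
grip_width: 0.0631
gripper_force: 65.9
```

>>> {"method": "drive_tool", "body": {"rows": [[[0, 0, 0], [0.0007, 0, 0.0007], 0], [[0, 0, 0], [0.0007, 0, 0.0007], 0], [[0, 0, 0], [0.0007, 0, 0.0007], 0], [[0, 0, 0], [0.0003, 0, 0.0003], 0], [[0, 0, 0], [0, 0, 0], 0], [[0, 0, 0], [0, 0, 0], 0], [[0, 0, 0], [0, 0, 0], 0], [[0, 0, 0], [0, 0, 0], 0]]}}

```text
clock: 10.75
position: [0.445, 0.2276, 0.0432]
ee_rot: [0.312, 0.53, 0.757, -0.219]
force: [-0.5, 1.5, 0.8]
grip_width: 0.0632
gripper_force: 66.1
```

>>> {"method": "drive_tool", "body": {"rows": [[[0, 0, 0], [0.0004, 0, 0.0004], 0], [[0, 0, 0], [0.0004, 0, 0.0004], 0], [[0, 0, 0], [0, 0, 0], 0], [[0, 0, 0], [0, 0, 0], 0], [[0, 0, 0], [0, 0, 0], 0], [[0, 0, 0], [0, 0, 0], 0], [[0, 0, 0], [0, 0, 0], 0], [[0, 0, 0], [0, 0, 0], 0]]}}

```text
clock: 11.75
position: [0.445, 0.2276, 0.043]
ee_rot: [0.313, 0.531, 0.757, -0.219]
force: [-8.4, 7.5, 20.8]
grip_width: 0.0635
gripper_force: 68.5
```

>>> {"method": "drive_tool", "body": {"rows": [[[0, 0, 0], [0, 0, 0], 0.8], [[0, 0, 0], [0, 0, 0], 1], [[0, 0, 0], [0, 0, 0], 1], [[0, 0, 0], [0, 0, -0.015], 1], [[0, 0, 0], [0, 0, -0.035], 1], [[0, 0, 0], [0, 0, -0.04], 1], [[0, 0, 0], [0, 0, -0.04], 1], [[0, 0, 0], [0, 0, -0.04], 1]]}}

```text
clock: 12.75
position: [0.4032, 0.3416, 0.1643]
ee_rot: [0.312, 0.53, 0.757, -0.218]
force: [0.5, -0.1, 0.2]
grip_width: 0.0852
gripper_force: 0.0
```

```bash
python3 - <<'E'
from h import *
p,R=pose(); print(p,robot.get_obs()['clock'],robot.get_obs()['grip_width'])
L=tool(110,-45,-1); print('C est',np.array([.445,.2276,.043])+L.apply(np.load('c1.npy')))
C=np.array([.455,.199,.034]);
im=imaging.camera("wrist"); cv2.imwrite("pics/w4.png",im)
print([(round(d['confidence'],2),np.round(d['at'],3)) for c in ("wrist","top") for d in (imaging.camera(c) is not None and imaging.landmark_of(c,"tall_cup_center"))])
T=tool(110,45,-1); z=T.apply([0,0,1]); G=np.array([.455,.199,.039])-.024*hv(110)
t=plan(p,R,G-.17*z,T,16,'over'); print(t[0]); plan(*t,G-.006*z,T)
E
```

```text
[0.40322751 0.34157113 0.16434828] 12.75 0.08523562084906579
C est [0.45517857 0.19967485 0.03405821]
[(0.92, array([0.458, 0.202, 0.032])), (0.72, array([0.454, 0.198, 0.033]))]
over 16 x [ [0.0, 0.0979, -0.0] [-0.0205, -0.0, 0.0013] ] max 0.098 0.02
[0.50432209 0.06348866 0.15920815]
 8 x [ [0.0, 0.0, 0.0] [-0.0, -0.0, 0.0205] ] max 0.0 0.02
```

View pics/w4.png

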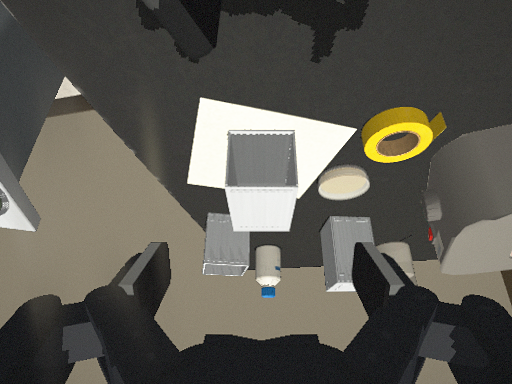

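The cup lies on the pad with its mouth toward the camera, front opening at (262,158). It is aligned and centred between the fingers, and about 1 mm from plan.

>>> {"method": "drive_tool", "body": {"rows": [[[0, 0.0979, 0], [-0.0205, 0, 0.0013], 1], [[0, 0.0979, 0], [-0.0205, 0, 0.0013], 1], [[0, 0.0979, 0], [-0.0205, 0, 0.0013], 1], [[0, 0.0979, 0], [-0.0205, 0, 0.0013], 1], [[0, 0.0979, 0], [-0.0205, 0, 0.0013], 1], [[0, 0.0979, 0], [-0.0205, 0, 0.0013], 1], [[0, 0.0979, 0], [-0.0205, 0, 0.0013], 1], [[0, 0.0979, 0], [-0.0205, 0, 0.0013], 1]]}}

```text
clock: 14.0
position: [0.4548, 0.1987, 0.2213]
ee_rot: [-0.001, 0.574, 0.819, 0.001]
force: [0.6, 0.3, -0.5]
grip_width: 0.0853
gripper_force: 0.0
```

>>> {"method": "drive_tool", "body": {"rows": [[[0, 0.0979, 0], [-0.0205, 0, 0.0013], 1], [[0, 0.0979, 0], [-0.0205, 0, 0.0013], 1], [[0, 0.0979, 0], [-0.0205, 0, 0.0013], 1], [[0, 0.0979, 0], [-0.0205, 0, 0.0013], 1], [[0, 0.0979, 0], [-0.0205, 0, 0.0013], 1], [[0, 0.0979, 0], [-0.0205, 0, 0.0013], 1], [[0, 0.0979, 0], [-0.0205, 0, 0.0013], 1], [[0, 0.0979, 0], [-0.0205, 0, 0.0013], 1]]}}

```text
clock: 15.0
position: [0.5049, 0.0605, 0.1572]
ee_rot: [-0.314, 0.531, 0.756, 0.22]
force: [1.0, 0.5, 0.7]
grip_width: 0.0852
gripper_force: 0.0
```

```bash
python3 - <<'E'
from h import *
p,R=pose(); print(p,robot.get_obs()['clock'],robot.get_obs()['joint_pos'].round(2))
T=tool(110,45,-1); print((R.inv()*T).as_rotvec()); z=T.apply([0,0,1]); G=np.array([.4555,.199,.039])-.024*hv(110)
plan(p,R,G-.006*z,T)
cv2.imwrite("pics/w5.png",np.hstack([imaging.camera("scene")[:, 130:],imaging.camera("wrist")[:,56:456]]))
print([(round(d['confidence'],2),np.round(d['at'],3)) for d in imaging.landmark_of("wrist","tall_cup_center")])
E
```

```text
[0.50485427 0.06050378 0.1572207 ] 15.0 [-0.01  0.74  0.21  1.82 -0.86  1.25  1.09]
[ 0.00135249 -0.00239014 -0.00205487]
 8 x [ [0.0002, -0.0003, -0.0003] [0.0004, 0.0001, 0.0206] ] max 0.0 0.021
[]
```

View pics/w5.png

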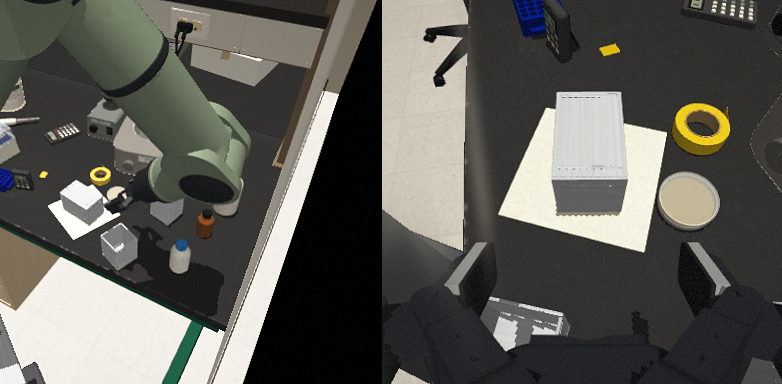

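The cup's base end faces the gripper (wrist half of the picture, around (590,195)). It is centred between the pads and clear of the dish. Approach and grip.

>>> {"method": "drive_tool", "body": {"rows": [[[0, 0, 0], [0.0004, 0, 0.0206], 1], [[0, 0, 0], [0.0004, 0, 0.0206], 1], [[0, 0, 0], [0.0004, 0, 0.0206], 1], [[0, 0, 0], [0.0004, 0, 0.0206], 1], [[0, 0, 0], [0.0004, 0, 0.0206], 1], [[0, 0, 0], [0.0004, 0, 0.0206], 1], [[0, 0, 0], [0.0004, 0, 0.0206], 1], [[0, 0, 0], [0.0004, 0, 0.0206], 1]]}}

```text
clock: 16.15
position: [0.4643, 0.1742, 0.0427]
ee_rot: [-0.313, 0.53, 0.757, 0.219]
force: [0.1, 0.2, -0.7]
grip_width: 0.0854
gripper_force: 0.0
```

>>> {"method": "drive_tool", "body": {"rows": [[[0, 0, 0], [0, 0, 0], 1], [[0, 0, 0], [0, 0, 0], 0.8], [[0, 0, 0], [0, 0, 0], 0.7], [[0, 0, 0], [0, 0, 0], 0.5], [[0, 0, 0], [0, 0, 0], 0.3], [[0, 0, 0], [0, 0, 0], 0], [[0, 0, 0], [0, 0, 0], 0], [[0, 0, 0], [0, 0, 0], 0]]}}

```text
clock: 17.15
position: [0.4652, 0.1729, 0.0441]
ee_rot: [-0.312, 0.53, 0.757, 0.22]
force: [1.1, -3.0, 6.8]
grip_width: 0.0633
gripper_force: 66.1
```

```bash
python3 - <<'E'
from h import *
p,R=pose(); h=hv(110); d=np.array([.4552,.1992,0])-p; d[2]=0
C=p+h*(d@h); C[2]=.034; c=R.inv().apply(C-p); print('c',c,'offy',d@R.apply([0,1,0])); c[1]=0; np.save('c2.npy',c)
up=plan(p,R,p+[0,0,.15],R,4,'lift')
F=tool(102,-45,-1)
t=plan(*up,np.array([.50,.12,.19])-F.apply(c),F,12,'swing'); print(t[0])
t=plan(*t,np.array([.577,-.093,.19])-F.apply(c),F,8,'over')
for cam in ("top","scene"):
    im=imaging.camera(cam); hs=cv2.cvtColor(im,cv2.COLOR_BGR2HSV)
    k=imaging.get_calibration(cam); K=np.array([[k['fx'],0,k['cx']],[0,k['fy'],k['cy']],[0,0,1.]])
    u=cv2.projectPoints(np.array([[.577,-.093,.085]]),np.array(k['R']),np.array(k['t']),K,np.array(k['D']))[0].ravel()
    m=cv2.inRange(hs,(95,120,60),(125,255,255)); Y,X=np.nonzero(m); s=np.hypot(X-u[0],Y-u[1])<14
    print(cam,u,s.sum(),X[s].mean(),Y[s].mean(),[atz(cam,[X[s].mean(),Y[s].mean()],zz).round(4)[0,:2] for zz in (.08,.093)])
    print([(round(d['confidence'],2),np.round(d['at'],4)) for d in imaging.landmark_of(cam,"big_bottle_center")[:1]])
E
```

```text
c [ 1.28503887e-02 -4.63661256e-05  2.70065637e-02] offy -0.00044191142926147534
lift 4 x [ [0.0, 0.0, 0.0] [0.0265, 0.0, -0.0266] ] max 0.0 0.027
swing 12 x [ [0.0001, -0.1305, 0.0128] [-0.0045, 0.0015, -0.0026] ] max 0.131 0.005
[0.49791882 0.12979119 0.21818312]
over 8 x [ [0.0, 0.0, 0.0] [-0.0198, 0.0039, 0.0198] ] max 0.0 0.02
top [339.11523473 191.6585117 ] 0 nan nan [array([nan, nan]), array([nan, nan])]
[]
scene [312.14906707 244.65222692] 125 311.336 244.112 [array([ 0.5789, -0.0879]), array([ 0.5722, -0.0953])]
[(0.73, array([ 0.5763, -0.0957,  0.0471]))]<stdin>:13: RuntimeWarning: Mean of empty slice.
  ret = ret.dtype.type(ret / rcount)
```

>>> {"method": "drive_tool", "body": {"rows": [[[0, 0, 0], [0.0265, 0, -0.0266], 0], [[0, 0, 0], [0.0265, 0, -0.0266], 0], [[0, 0, 0], [0.0265, 0, -0.0266], 0], [[0, 0, 0], [0.0265, 0, -0.0266], 0], [[0, -0.1305, 0.0128], [-0.0045, 0.0015, -0.0026], 0], [[0, -0.1305, 0.0128], [-0.0045, 0.0015, -0.0026], 0], [[0, -0.1305, 0.0128], [-0.0045, 0.0015, -0.0026], 0], [[0, -0.1305, 0.0128], [-0.0045, 0.0015, -0.0026], 0]]}}

```text
clock: 18.35
position: [0.4774, 0.1554, 0.193]
ee_rot: [-0.111, 0.588, 0.798, 0.067]
force: [-0.8, -0.1, -2.2]
grip_width: 0.0635
gripper_force: 66.0
```

>>> {"method": "drive_tool", "body": {"rows": [[[0, -0.1305, 0.0128], [-0.0045, 0.0015, -0.0026], 0], [[0, -0.1305, 0.0128], [-0.0045, 0.0015, -0.0026], 0], [[0, -0.1305, 0.0128], [-0.0045, 0.0015, -0.0026], 0], [[0, -0.1305, 0.0128], [-0.0045, 0.0015, -0.0026], 0], [[0, -0.1305, 0.0128], [-0.0045, 0.0015, -0.0026], 0], [[0, -0.1305, 0.0128], [-0.0045, 0.0015, -0.0026], 0], [[0, -0.1305, 0.0128], [-0.0045, 0.0015, -0.0026], 0], [[0, -0.1305, 0.0128], [-0.0045, 0.0015, -0.0026], 0]]}}

```text
clock: 19.35
position: [0.4971, 0.1307, 0.2188]
ee_rot: [0.299, 0.581, 0.718, -0.241]
force: [0.4, -0.0, -1.8]
grip_width: 0.0631
gripper_force: 66.0
```

```bash
python3 - <<'E'
from h import *
p,R=pose(); c=np.load('c2.npy'); F=tool(102,-45,-1)
print(p,robot.get_obs()['clock'],robot.get_obs()['joint_pos'].round(2),robot.get_obs()['gripper_force'],(R.inv()*F).as_rotvec(), 'cup',p+R.apply(c))
plan(p,R,np.array([.577,-.093,.185])-F.apply(c),F,8,'over')
for cam,im in (("top0",cv2.imread('pics/t.png')),("scene0",cv2.imread('pics/s.png')),("top",imaging.camera("top"))):
    cam=cam.strip('0')
    hs=cv2.cvtColor(im,cv2.COLOR_BGR2HSV)
    k=imaging.get_calibration(cam); K=np.array([[k['fx'],0,k['cx']],[0,k['fy'],k['cy']],[0,0,1.]])
    u=cv2.projectPoints(np.array([[.577,-.093,.088]]),np.array(k['R']),np.array(k['t']),K,np.array(k['D']))[0].ravel()
    m=cv2.inRange(hs,(95,120,60),(125,255,255)); Y,X=np.nonzero(m); s=np.hypot(X-u[0],Y-u[1])<14
    if s.sum(): print(cam,u,s.sum(),X[s].mean(),Y[s].mean(),[atz(cam,[X[s].mean(),Y[s].mean()],zz).round(4)[0,:2] for zz in (.083,.088,.093)])
for t in range(2):
  for cam in ("top","scene"):
    imaging.camera(cam)
    print([(round(d['confidence'],2),np.round(d['at'],4)) for d in imaging.landmark_of(cam,"big_bottle_center")[:1]])
E
```

```text
[0.49711102 0.13066357 0.21880145] 19.35 [-1.34  0.83  0.93  1.89  0.14  0.95 -0.4 ] 66.00838341750205 [ 0.00181433  0.00263128 -0.00018519] cup [0.49925788 0.12081059 0.1906448 ]
over 8 x [ [0.0002, 0.0003, -0.0] [-0.0194, 0.0039, 0.0204] ] max 0.0 0.02
top [339.38845322 191.58259768] 75 338.44 192.97333333333333 [array([ 0.5736, -0.0917]), array([ 0.5733, -0.0904]), array([ 0.5729, -0.0892])]
scene [312.25346923 243.86644197] 123 311.4390243902439 244.0569105691057 [array([ 0.5777, -0.0896]), array([ 0.5751, -0.0925]), array([ 0.5725, -0.0953])]
top [339.38845322 191.58259768] 76 338.4078947368421 192.92105263157896 [array([ 0.5737, -0.0916]), array([ 0.5734, -0.0903]), array([ 0.5731, -0.0891])]
[(0.77, array([ 0.5766, -0.0902,  0.0478]))]
[(0.61, array([ 0.5727, -0.0939,  0.0469]))]
[(0.7, array([0.4542, 0.1999, 0.0008]))]
[(0.92, array([ 0.5744, -0.0968,  0.0458]))]
```

>>> {"method": "drive_tool", "body": {"rows": [[[0, 0, 0], [-0.0194, 0.0041, 0.0204], 0], [[0, 0, 0], [-0.0194, 0.0041, 0.0204], 0], [[0, 0, 0], [-0.0194, 0.0041, 0.0204], 0], [[0, 0, 0], [-0.0194, 0.0041, 0.0204], 0], [[0, 0, 0], [-0.0194, 0.0041, 0.0204], 0], [[0, 0, 0], [-0.0194, 0.0041, 0.0204], 0], [[0, 0, 0], [-0.0194, 0.0041, 0.0204], 0], [[0, 0, 0], [-0.0194, 0.0041, 0.0204], 0]]}}

```text
clock: 20.8
position: [0.5763, -0.0844, 0.2128]
ee_rot: [0.297, 0.582, 0.718, -0.24]
force: [0.2, 0.8, -2.3]
grip_width: 0.0634
gripper_force: 66.0
```

```bash
python3 - <<'E'
from h import *
p,R=pose(); c=np.load('c2.npy'); F=tool(102,-45,-1)
print(p,robot.get_obs()['clock'],robot.get_obs()['joint_pos'].round(2),(R.inv()*F).as_rotvec(), 'cup',p+R.apply(c))
a=plan(p,R,np.array([.575,-.0925,.160])-F.apply(c),F,8,'align')
plan(*a,np.array([.575,-.0925,.120])-F.apply(c),F,8,'down')
ims=[]
for cam in ("scene","top"):
  im=imaging.camera(cam)
  for t in range(2): print(cam,[(round(d['confidence'],2),np.round(d['at'],4)) for d in imaging.landmark_of(cam,"tall_cup_center")[:1]],[(round(d['confidence'],2),np.round(d['at'],4)) for d in imaging.landmark_of(cam,"big_bottle_center")[:1]])
  # project expected rim corners and bottle circle
  k=imaging.get_calibration(cam); K=np.array([[k['fx'],0,k['cx']],[0,k['fy'],k['cy']],[0,0,1.]])
  C=p+R.apply(c); Rc=Ro.from_euler('z',102,degrees=True)
  P=np.array([C+Rc.apply([a,b,zz]) for zz in(-.051,.051) for a,b in((.032,.032),(.032,-.032),(-.032,-.032),(-.032,.032))])
  u=cv2.projectPoints(P,np.array(k['R']),np.array(k['t']),K,np.array(k['D']))[0][:,0]
  m=u.mean(0).astype(int); x0=max(0,min(512-100,m[0]-50)); y0=max(0,min(384-140,m[1]-60))
  cr=cv2.resize(im[y0:y0+140,x0:x0+100],None,fx=4,fy=4,interpolation=2)
  for q in u: cv2.circle(cr,tuple(int(v) for v in (q-[x0,y0]+.5)*4),3,(0,0,255),1)
  ims.append(cr)
cv2.imwrite("pics/a6.png",np.hstack(ims))
E
```

```text
[ 0.57634942 -0.08441468  0.21278196] 20.8 [-0.95  0.82  0.94  1.95  0.25  0.63 -0.2 ] [ 0.00088314 -0.00232718 -0.00087428] cup [ 0.57845129 -0.09413439  0.18457564]
align 8 x [ [0.0001, -0.0003, -0.0001] [0.0024, -0.0004, 0.002] ] max 0.0 0.002
down 8 x [ [0.0, 0.0, 0.0] [0.0035, -0.0, 0.0035] ] max 0.0 0.004
scene [(0.58, array([ 0.5814, -0.0921,  0.1803]))] [(0.94, array([ 0.5756, -0.0921,  0.046 ]))]
scene [(0.58, array([ 0.5814, -0.0921,  0.1803]))] [(0.94, array([ 0.5756, -0.0921,  0.046 ]))]
top [] []
top [] []
```

View pics/a6.png

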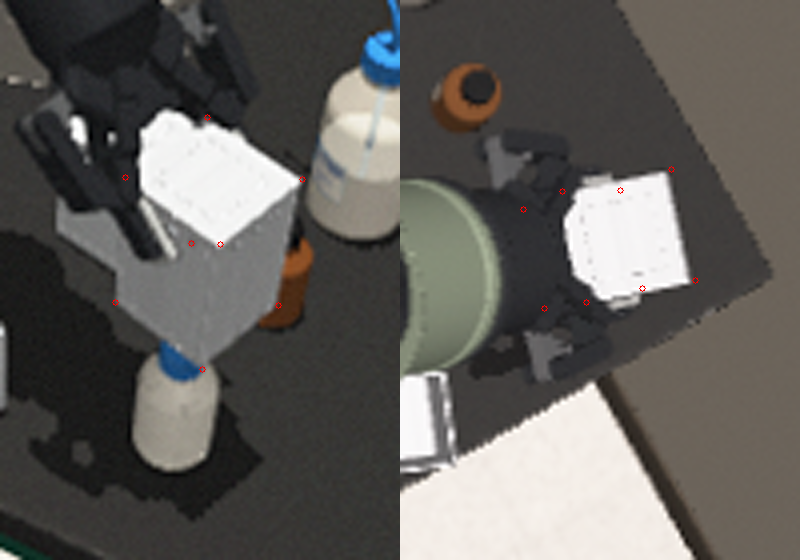

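The picture confirms it: the cup's projected corners match within about 1 px (scene: corner at (219,243), predicted (220,244)). With the camera bias removed, the bottle is at (0.575, −0.0925). Align, then lower.

>>> {"method": "drive_tool", "body": {"rows": [[[0, -0.0003, 0], [0.0024, -0.0004, 0.002], 0], [[0, -0.0003, 0], [0.0024, -0.0004, 0.002], 0], [[0, -0.0003, 0], [0.0024, -0.0004, 0.002], 0], [[0, -0.0003, 0], [0.0024, -0.0004, 0.002], 0], [[0, -0.0003, 0], [0.0024, -0.0004, 0.002], 0], [[0, -0.0003, 0], [0.0024, -0.0004, 0.002], 0], [[0, -0.0003, 0], [0.0024, -0.0004, 0.002], 0], [[0, -0.0003, 0], [0.0024, -0.0004, 0.002], 0]]}}

```text
clock: 22.3
position: [0.5725, -0.0816, 0.1874]
ee_rot: [0.298, 0.581, 0.718, -0.241]
force: [0.5, -0.5, -1.4]
grip_width: 0.0633
gripper_force: 66.1
```

```bash
python3 - <<'E'
from h import *
p,R=pose(); c=np.load('c2.npy'); F=tool(102,-45,-1)
print((R.inv()*F).as_rotvec(), 'cup',p+R.apply(c))
a=plan(p,R,np.array([.575,-.0925,.120])-F.apply(c),F,8,'down')
a=plan(*a,np.array([.575,-.0925,.060])-F.apply(c),F,8,'down2')
E
```

```text
[0.00081488 0.00150456 0.00042858] cup [ 0.57464927 -0.0913801   0.15925567]
down 8 x [ [0.0001, 0.0002, 0.0001] [0.0034, 0.0, 0.0036] ] max 0.0 0.004
down2 8 x [ [0.0, 0.0, 0.0] [0.0053, -0.0, 0.0053] ] max 0.0 0.005
```

>>> {"method": "drive_tool", "body": {"rows": [[[0, 0.0002, 0], [0.0034, 0, 0.0036], 0], [[0, 0.0002, 0], [0.0034, 0, 0.0036], 0], [[0, 0.0002, 0], [0.0034, 0, 0.0036], 0], [[0, 0.0002, 0], [0.0034, 0, 0.0036], 0], [[0, 0.0002, 0], [0.0034, 0, 0.0036], 0], [[0, 0.0002, 0], [0.0034, 0, 0.0036], 0], [[0, 0.0002, 0], [0.0034, 0, 0.0036], 0], [[0, 0.0002, 0], [0.0034, 0, 0.0036], 0]]}}

```text
clock: 23.3
position: [0.5728, -0.0827, 0.1477]
ee_rot: [0.298, 0.581, 0.718, -0.241]
force: [0.1, -0.6, -0.2]
grip_width: 0.0632
gripper_force: 66.1
```

```bash
python3 - <<'E'
from h import *
p,R=pose(); c=np.load('c2.npy'); F=tool(102,-45,-1)
print((R.inv()*F).as_rotvec(), 'cup',p+R.apply(c))
plan(p,R,np.array([.575,-.0925,.058])-F.apply(c),F,8,'down2')
im=imaging.camera("scene"); cv2.imwrite("pics/a7.png",cv2.resize(im[170:290,240:380],None,fx=4,fy=4,interpolation=2))
E
```

```text
[ 0.00084978 -0.00016118  0.00030582] cup [ 0.57494736 -0.09248347  0.11952845]
down2 8 x [ [0.0001, -0.0, 0.0] [0.0054, 0.0, 0.0054] ] max 0.0 0.005
```

View pics/a7.png

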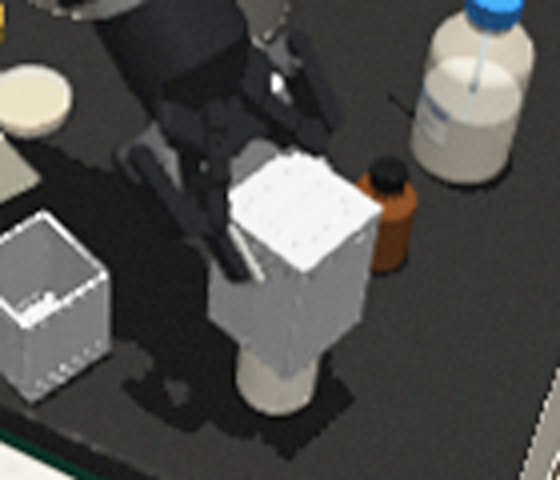

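The cup is now over the bottle, whose lower body shows below the rim at (278,380) in the crop, with no contact force. Lower on.

>>> {"method": "drive_tool", "body": {"rows": [[[0, 0, 0], [0.0027, 0, 0.0027], 0], [[0, 0, 0], [0.0027, 0, 0.0027], 0], [[0, 0, 0], [0.0027, 0, 0.0027], 0], [[0, 0, 0], [0.0027, 0, 0.0027], 0], [[0, 0, 0], [0.0027, 0, 0.0027], 0], [[0, 0, 0], [0.0027, 0, 0.0027], 0], [[0, 0, 0], [0.0027, 0, 0.0027], 0], [[0, 0, 0], [0.0027, 0, 0.0027], 0]]}}

```text
clock: 24.35
position: [0.5729, -0.0827, 0.1173]
ee_rot: [0.298, 0.581, 0.718, -0.241]
force: [-0.3, -0.3, -1.1]
grip_width: 0.0628
gripper_force: 66.1
```

>>> {"method": "drive_tool", "body": {"rows": [[[0, 0, 0], [0.0027, 0, 0.0027], 0], [[0, 0, 0], [0.0027, 0, 0.0027], 0], [[0, 0, 0], [0.0027, 0, 0.0027], 0], [[0, 0, 0], [0.0027, 0, 0.0027], 0], [[0, 0, 0], [0.0027, 0, 0.0027], 0], [[0, 0, 0], [0.0027, 0, 0.0027], 0], [[0, 0, 0], [0.0027, 0, 0.0027], 0], [[0, 0, 0], [0.0027, 0, 0.0027], 0]]}}

```text
clock: 25.35
position: [0.5728, -0.0827, 0.0867]
ee_rot: [0.298, 0.581, 0.718, -0.241]
force: [-0.3, -0.7, -1.2]
grip_width: 0.0634
gripper_force: 66.1
```

```bash
python3 - <<'E'
from h import *
p,R=pose(); c=np.load('c2.npy'); F=tool(102,-45,-1)
print((R.inv()*F).as_rotvec(), 'cup',p+R.apply(c), robot.get_obs()['force'])
plan(p,R,np.array([.575,-.0925,.052])-F.apply(c),F,8,'down3')
E
```

```text
[ 0.00077006 -0.00010399  0.00041575] cup [ 0.57493017 -0.09249024  0.05850268] [-0.25568062 -0.72461015 -1.23613961]
down3 8 x [ [0.0001, -0.0, 0.0001] [0.0006, 0.0, 0.0006] ] max 0.0 0.001
```

>>> {"method": "drive_tool", "body": {"rows": [[[0, 0, 0], [0.0009, 0, 0.0009], 0], [[0, 0, 0], [0.0009, 0, 0.0009], 0], [[0, 0, 0], [0.0009, 0, 0.0009], 0], [[0, 0, 0], [0.0009, 0, 0.0009], 0], [[0, 0, 0], [0.0007, 0, 0.0007], 0], [[0, 0, 0], [0.0003, 0, 0.0003], 0], [[0, 0, 0], [0, 0, 0], 0], [[0, 0, 0], [0, 0, 0], 0]]}}

```text
clock: 26.35
position: [0.5728, -0.0827, 0.0806]
ee_rot: [0.298, 0.581, 0.718, -0.241]
force: [-1.9, 1.8, 3.3]
grip_width: 0.0633
gripper_force: 66.5
```

>>> {"method": "drive_tool", "body": {"rows": [[[0, 0, 0], [0.0003, 0, 0.0003], 0], [[0, 0, 0], [0.0002, 0, 0.0002], 0], [[0, 0, 0], [0, 0, 0], 0], [[0, 0, 0], [0, 0, 0], 0], [[0, 0, 0], [0, 0, 0], 0], [[0, 0, 0], [0, 0, 0], 0], [[0, 0, 0], [0, 0, 0], 0], [[0, 0, 0], [0, 0, 0], 0]]}}

```text
clock: 27.35
position: [0.5729, -0.0828, 0.0805]
ee_rot: [0.298, 0.581, 0.718, -0.241]
force: [-5.2, 8.2, 18.2]
grip_width: 0.0635
gripper_force: 68.5
```

Rim firmly on the bench; release and back off along the tool.

>>> {"method": "drive_tool", "body": {"rows": [[[0, 0, 0], [0, 0, 0], 0.9], [[0, 0, 0], [0, 0, 0], 1], [[0, 0, 0], [0, 0, 0], 1], [[0, 0, 0], [0, 0, -0.01], 1], [[0, 0, 0], [0, 0, -0.03], 1], [[0, 0, 0], [0, 0, -0.04], 1], [[0, 0, 0], [0, 0, -0.04], 1], [[0, 0, 0], [0, 0, -0.04], 1]]}}

```text
clock: 28.35
position: [0.5487, 0.0292, 0.1942]
ee_rot: [0.297, 0.581, 0.718, -0.24]
force: [0.2, 0.6, -0.3]
grip_width: 0.0855
gripper_force: 0.0
```

```bash
python3 - <<'E'
from h import *
p,R=pose(); im=imaging.camera("scene"); print(p, robot.get_obs()['force'])
for n in ("tall_cup_center","cover_cup_center","low_cup_center","amber_bottle","petri_dish","tape_roll"): print(n,[(round(d['confidence'],2),np.round(d['at'],3)) for d in imaging.landmark_of("scene",n)[:2]])
cv2.imwrite("pics/f.png",np.hstack([cv2.resize(im[130:290,180:400],None,fx=2,fy=2),cv2.resize(imaging.camera("wrist"),(427,320))])[:, :800])
E
```

```text
[0.54873663 0.02923487 0.19417161] [4.26113691 6.24286089 4.81490615]
tall_cup_center [(0.96, array([ 0.573, -0.09 ,  0.046]))]
cover_cup_center [(0.81, array([0.646, 0.063, 0.05 ]))]
low_cup_center [(0.84, array([0.465, 0.009, 0.043]))]
amber_bottle []
petri_dish [(0.58, array([0.559, 0.192, 0.003]))]
tape_roll [(0.76, array([0.563, 0.292, 0.001]))]
```

View pics/f.png

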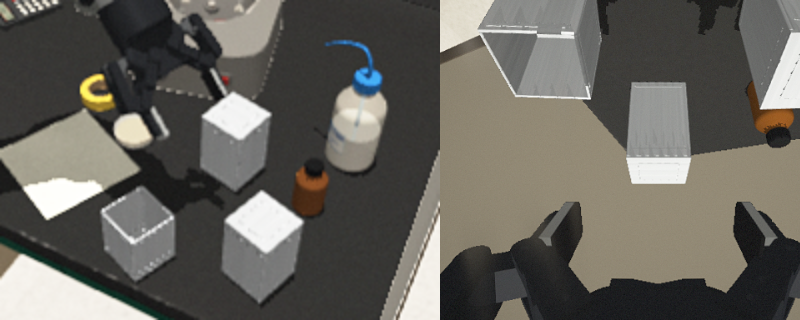

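The cup stands flat, mouth-down over the bottle at (262,250) in the picture. Cover cup (235,140) and low cup (138,235) are unmoved. Settle clear, then hand in.

>>> {"method": "drive_tool", "body": {"rows": [[[0, 0, 0], [-0.007, 0, -0.007], 1], [[0, 0, 0], [-0.007, 0, -0.007], 1], [[0, 0, 0], [0, 0, 0], 1], [[0, 0, 0], [0, 0, 0], 1], [[0, 0, 0], [0, 0, 0], 1], [[0, 0, 0], [0, 0, 0], 1], [[0, 0, 0], [0, 0, 0], 1], [[0, 0, 0], [0, 0, 0], 1]]}}

```text
clock: 29.75
position: [0.5492, 0.0279, 0.2127]
ee_rot: [0.298, 0.581, 0.718, -0.241]
force: [0.2, -0.6, -0.1]
grip_width: 0.0855
gripper_force: 0.0
```

```bash
python3 - <<'E'
from plant import robot, sign_off
print(robot.get_obs()['force']); print(sign_off())
E
```

```text
[ 0.18331729 -0.64010373 -0.12322506]
the job is handed in; nothing more can be done
None
```

The big bottle was the one left out; it now stands under the upturned tall cup, rim flat on the bench, and the job was handed in at about 30 s (the sign-off returned no verdict).

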